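# Load the shoe last under the toe press

### The arm

A 7-joint arm with a two-finger parallel gripper is mounted at the origin on the work surface. World frame = base frame: x ahead of the robot, y to its left, z up, the work surface at z = 0. Lengths are in m, angles in rad, forces in N, time in s.
With the tool pointing down it reaches from about 0.35 to 0.9 m from the base axis. Payload 19.9 kg.
Tool frame: the origin (TCP) lies at the very end of the fingers, on their centre line; the grasp point (between the pads) lies 19 mm behind it; z points along the fingers, y is the direction in which the jaws open and shut (so a half turn about z gives the same grasp; the last joint's range is limited). The gripper opens to 85 mm and grips with 20 to 120 N. Pads are 22 mm wide; open, the fingers measure 114 mm over their backs; the gripper's body (76 mm by 85 mm) begins 54 mm behind the grasp point. The pads swing forward as they close: fully open they stand 13 mm farther back than shut.
Start: joints at [-1.373, 0.417, -0.01, 1.614, 0.005, 1.111, -0.053], TCP at [0.148, 0.607, 0.231] pointing down, gripper open.
Joint ranges: [-2.81, 2.81], [-0.39, 2.02], [-1.27, 1.25], [0.06, 2.57], [-1.19, 4.33], [0.19, 2], [-2.82, 2.82]. Speed limits (rad/s): [1.89, 1.89, 2.39, 2.39, 3.01, 3.01, 3.01].

### API

Orientations are given as a 3x3 rotation matrix whose columns are the frame's x, y, z axes.
In Python, from bench import env gives the robot as it stands.
- The arm moves only by the tool apply_moves, never from a script. Its argument "plan" is one flat list of numbers, 4 for each row, row after row: the shift along the tool's x, y, z in m, then the turn about the tool's z in rad. In form: [x, y, z, turn, x, y, z, turn, ...]. A call has exactly 10 rows; each row shifts and turns the pose as measured when the row begins, along the tool's axes as they then stand; what a row does not reach is not made up. A row lasts 1/12 s, in which the tool goes at most 41.7 mm and 7.16 degrees, less where a joint would pass 70% of its speed; a pose out of reach is approached as far as the arm can. A call is refused whole if a number of a shift passes 0.0417 or a number of a turn 0.125, either way. A call with a gripper value outside its range is refused whole. "grip" is the opening, from -1 (shut) to 1 (fully open), set as the call begins (left out, the last holds). The fingers move at their own pace and stop on an object; "newtons" is the grip in N (left out, the last holds). Time passes only in rows, so rows that do not move let the fingers close, or fill a call up. It gives the time, the measured TCP pose, the force and the opening at its end, in the units of the state.
- env.observe(): the state, without advancing time (a new reading comes with each control period).
- env.grab_frame(name): name is "scene" or "top"; returns the picture (480x640x3 uint8, red, green, blue); there is no depth.
- env.calibration(name): a dict with "intrinsics" (3x3 intrinsics, pixels), "R" (3x3) and "t" (3): a world point X has camera coordinates R X + t. Camera axes: x right, y down, z forward; pixel columns grow to the right and rows downward; lengths in m; the calibration is good to about 2 mm. A picture is of the moment at which its call begins. calibration takes no time and is no camera call.
- env.hand_in(): hands the job in, once; it reports no verdict.
The state is a dict: "time_s": time; "q": joint angles; "qvel": joint speeds; "effort": joint torques, N m; "eef_pos": TCP position; "orientation": TCP orientation; "contact_force": force on the tool from outside, world axes, zero at the start; "moment": the same for the moment, N m; "grip_width": finger opening in m.
Only numpy, scipy, OpenCV 4.12 (cv2) and the standard library are available. Lean on these libraries where they do the work, as an engineer would, in place of code of your own. Each camera call takes 0.05 s, during which the arm holds its last target. There are 200 camera calls.

### The job

Take the longer of the two wooden shoe lasts and put it in the small toe press: lay it flat on the press bed and feed it in toe first from the open front end, under the pressing pad and between the two posts, straight and centred, until its toe is up against the low stop bar behind the pad. Let go of it there, and leave the shorter last where it lies.

Things in the scene. Friction and masses are not known exactly. Their poses are not given: they have to be found in the camera images.
- long_last: Longer of two pale-wood shoe lasts, standing on its sole: 250 mm long, 84 wide, 98 high, about 0.38 kg. Origin on the sole plane below the neck's middle; x to the toe (toe tip x=+160, heel -90), z up. Grip the neck from above: upright block 42 mm wide (y), flat sides z=60 to 93, x=-60 to +25. Foot below it 60+ mm wide under z=55; from x=+80 to the toe at most 56 high.
- long_toe (a point): Toe tip of the longer last: x=+160 mm, y=0, z=15 mm in the last's frame. At the stop bar it lies at x=+45 mm, y=0 in the press's frame (the last's origin then at x=-115, y=0, z=18 mm).
- short_last: The other last, same wood and shape but smaller: 180 mm long, 73 wide, 88 high. Origin on the sole plane below its neck; x to its toe (toe tip at x=+115 mm). It must stay where it is.
- press: Green fixed bench press. Origin on the table below the pad's centre; x = feed direction, inwards from the open front; z up. mm: bed top z=18, x -215 to 95, 170 wide. Posts at x=0, 130 clear between. Black pad x +-27, y +-50, underside z=93 (75 over bed), does not move; crosshead x +-27, y +-100, top z=158; T-handle to z=216. Stop bar behind pad: face x=+45, y +-50, top z=45.

How it is judged:
At the end, for the whole second after the job is handed in: The long last lies flat on the press bed (within 5 mm and 4.5 degrees), toe under the pad and within 17 mm of the stop bar and 25 mm of the centre line, its origin within 20 mm of that line, in line with the press within 11 degrees, at rest; the short last is within 30 mm of its start (x of long_toe in the frame of press between 0.028 and 0.05 m and y of long_toe in the frame of press between -0.025 and 0.025 m and y of long_last in the frame of press between -0.02 and 0.02 m and z of long_last in the frame of press between 0.013 and 0.023 m and angle between the x axis of long_last and the x axis of press, either way round below 0.2 rad and angle between long_last's own z axis and vertical below 0.08 rad and linear speed of long_last below 0.02 m/s and distance of short_last from where it was at the start of the episode below 0.03 m); the robot touches nothing.
It fails at once if the shorter last is moved by more than 30 mm (distance of short_last from where it was at the start of the episode above 0.03 m).
It also fails if it takes over 42 s, if anything falls off the work surface, if the arm or the gripper's body presses on something with over 40 N, if the wrist force passes 120 N, or if a joint passes its speed limit or range.

## Working session

There is one attempt and no reset: what is moved stays moved. The work goes in short steps, Python scripts to look and compute and a tool call to move; the robot and the scene stay as the last step left them, time stands still between calls to the robot, and variables do not carry over. Pictures are saved under pics/ and viewed, about 8 in all and at most 12, crops included, and the job is handed in when it is done.

Besides the shell and the picture viewer there is one more tool, called after "Request:" as name(argument=value, ...) on one line, values as JSON. apply_moves: Moves the arm, as the interface text tells. Its arguments: {"type":"object","properties":{"plan":{"type":"array"},"grip":{"type":"number"},"newtons":{"type":"number"}},"required":["plan"]}

```bash
mkdir -p pics; ls; python3 - <<'E'
from bench import env
import cv2,numpy as np
for n in("scene","top"):
    im=env.grab_frame(n);cv2.imwrite(f"pics/{n}0.png",im[:,:,::-1]);c=env.calibration(n)
    print(n,np.round(c["intrinsics"],1).tolist(),np.round(c["R"],3).tolist(),np.round(c["t"],3).tolist())
s=env.observe();print(s["time_s"],s["eef_pos"],np.round(s["orientation"],3).tolist(),s["grip_width"])
E
```

```text
pics
scene [[596.0, 0.0, 306.2], [0.0, 596.0, 238.3], [0.0, 0.0, 1.0]] [[0.474, 0.88, -0.003], [0.585, -0.318, -0.746], [-0.658, 0.352, -0.666]] [-0.233, -0.303, 1.749]
top [[592.2, 0.0, 316.2], [0.0, 592.2, 237.3], [0.0, 0.0, 1.0]] [[-0.002, -1.0, -0.014], [-0.987, 0.005, -0.16], [0.16, 0.014, -0.987]] [-0.042, 0.566, 1.047]
0.1 [0.14841381 0.60683025 0.23073671] [[-0.971, 0.238, -0.0], [0.238, 0.971, -0.001], [-0.0, -0.001, -1.0]] 0.08566964026184758
```

View pics/top0.png

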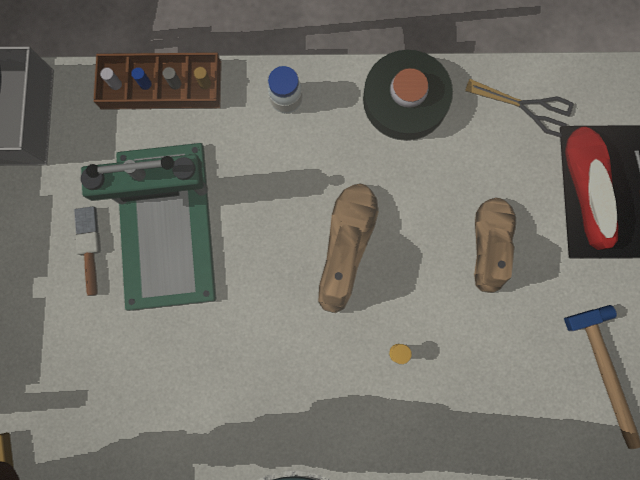

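View pics/scene0.png

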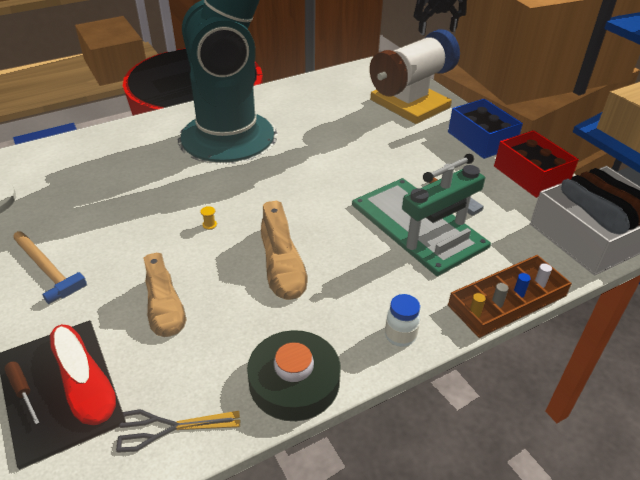

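```bash
cat > h.py <<'E'
import numpy as np, cv2
from bench import env
def ray(n,uv,z):
    c=env.calibration(n);K,R,t=(np.array(c[k]) for k in("intrinsics","R","t"))
    uv=np.atleast_2d(np.array(uv,float));d=(R.T@np.linalg.inv(K)@np.c_[uv,np.ones(len(uv))].T).T
    o=-R.T@t;return o+d*((z-o[2])/d[:,2])[:,None]
def proj(n,X):
    c=env.calibration(n);p=np.atleast_2d(X)@np.array(c["R"]).T+np.array(c["t"]);p=p@np.array(c["intrinsics"]).T
    return p[:,:2]/p[:,2:]
def mask(im,lo,hi):
    return cv2.inRange(cv2.cvtColor(im,cv2.COLOR_RGB2HSV),lo,hi)
E
python3 - <<'E'
from h import *
for n in("top","scene"):
    im=cv2.imread(f"pics/{n}0.png")[:,:,::-1].copy()
    c=env.calibration(n);print(n,"cam",-np.array(c["R"]).T@c["t"])
    for name,lo,hi in(("green",(65,60,20),(90,255,200)),("wood",(8,60,50),(22,190,255))):
        m=mask(im,lo,hi);cs=[k for k in cv2.findContours(m,0,2)[0] if cv2.contourArea(k)>600]
        for k in cs:
            r=cv2.minAreaRect(k);print(name,cv2.contourArea(k),np.round(cv2.boxPoints(r)).tolist())
top=cv2.imread("pics/top0.png");sc=cv2.imread("pics/scene0.png")
a=cv2.resize(top[175:320,300:400],None,fx=4,fy=4,interpolation=2)
b=cv2.resize(sc[190:310,235:335],None,fx=4,fy=4,interpolation=2)
o=np.zeros((580,800,3),np.uint8);o[:580,:400]=a;o[:480,400:]=b;cv2.imwrite("pics/c1.png",o)
a=cv2.resize(top[135:320,70:230],None,fx=3,fy=3,interpolation=2);cv2.imwrite("pics/c2.png",a)
E
```

```text
top cam [ 0.39091942 -0.05953261  1.12333156]
green 3571.5 [[118.0, 202.0], [205.0, 196.0], [213.0, 303.0], [125.0, 309.0]]
green 1115.0 [[80.0, 176.0], [195.0, 163.0], [197.0, 183.0], [83.0, 196.0]]
green 670.0 [[96.0, 148.0], [201.0, 143.0], [201.0, 160.0], [97.0, 165.0]]
wood 1672.0 [[584.0, 328.0], [598.0, 323.0], [642.0, 446.0], [628.0, 451.0]]
wood 3054.5 [[474.0, 291.0], [475.0, 198.0], [515.0, 198.0], [513.0, 291.0]]
wood 4228.5 [[306.0, 304.0], [342.0, 178.0], [384.0, 190.0], [348.0, 316.0]]
wood 885.0 [[393.0, 68.0], [427.0, 68.0], [427.0, 101.0], [393.0, 101.0]]
wood 6746.0 [[93.0, 53.0], [220.0, 52.0], [220.0, 107.0], [93.0, 109.0]]
scene cam [ 1.43806776 -0.50654893  0.93855618]
green 3910.5 [[352.0, 200.0], [471.0, 147.0], [513.0, 242.0], [394.0, 294.0]]
green 2113.5 [[180.0, 121.0], [272.0, 114.0], [275.0, 156.0], [183.0, 163.0]]
green 6961.0 [[178.0, 4.0], [245.0, -7.0], [266.0, 124.0], [199.0, 135.0]]
wood 609.5 [[175.0, 417.0], [239.0, 410.0], [241.0, 426.0], [177.0, 434.0]]
wood 864.0 [[274.0, 342.0], [311.0, 342.0], [311.0, 372.0], [274.0, 372.0]]
wood 3879.0 [[537.0, 413.0], [616.0, 263.0], [642.0, 277.0], [563.0, 427.0]]
wood 4593.5 [[443.0, 295.0], [553.0, 244.0], [576.0, 292.0], [466.0, 344.0]]
wood 2238.5 [[135.0, 256.0], [172.0, 249.0], [188.0, 332.0], [152.0, 339.0]]
wood 747.5 [[11.0, 236.0], [20.0, 228.0], [66.0, 278.0], [56.0, 286.0]]
wood 2870.5 [[256.0, 203.0], [295.0, 197.0], [309.0, 296.0], [270.0, 302.0]]
wood 21338.5 [[434.0, 0.0], [639.0, 0.0], [639.0, 175.0], [434.0, 175.0]]
wood 8529.0 [[315.0, 0.0], [452.0, 0.0], [452.0, 123.0], [315.0, 123.0]]
wood 3775.5 [[247.0, 0.0], [304.0, -1.0], [305.0, 82.0], [249.0, 83.0]]
wood 15250.5 [[0.0, 123.0], [0.0, 0.0], [165.0, 0.0], [165.0, 123.0]]
```

View pics/c1.png

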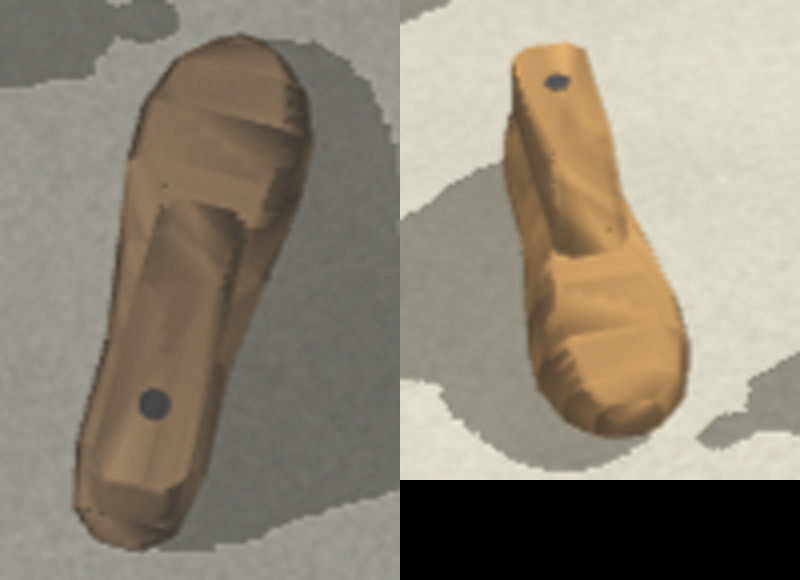

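View pics/c2.png

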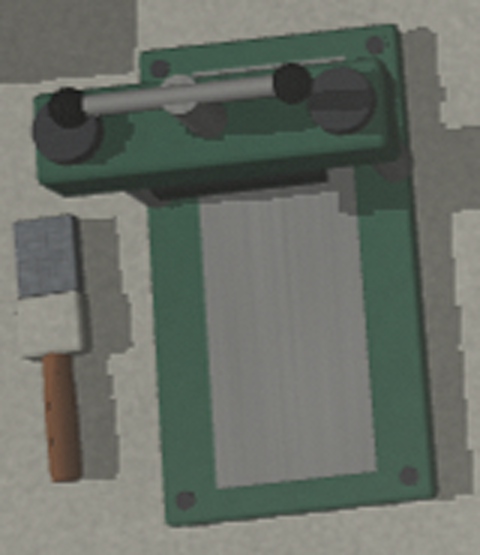

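```bash
cat >> h.py <<'E'
def tri(a,b):
    P=[np.array(env.calibration(n)["intrinsics"])@np.c_[env.calibration(n)["R"],env.calibration(n)["t"]] for n in("top","scene")]
    X=cv2.triangulatePoints(P[0],P[1],np.array(a,float).reshape(2,1),np.array(b,float).reshape(2,1))[:,0];X=X[:3]/X[3]
    return X,proj("top",X)[0]-a,proj("scene",X)[0]-b
E
python3 - <<'E'
from h import *
np.set_printoptions(precision=4,suppress=True)
C=ray("top",np.array([[168,522],[435,494],[398,25],[140,52]])/3+[70,135],.018)
L=np.array([[-.215,.085],[-.215,-.085],[.095,-.085],[.095,.085]])
print(C)
M,D=L-L.mean(0),C[:,:2]-C[:,:2].mean(0)
U,s,Vt=np.linalg.svd(D.T@M);R=U@Vt;o=C[:,:2].mean(0)-R@L.mean(0)
print("press",o,np.degrees(np.arctan2(R[1,0],R[0,0])),"resid",C[:,:2]-(L@R.T+o))
# scene check of bed corners
print(proj("scene",np.c_[L@R.T+o,np.full(4,.018)]))
print("hole",tri((338.75,276),(274.25,210.5)))
print("toe",ray("top",(359.5,183.75),.015),ray("scene",(290,298.9),.005)); print("heel",ray("top",(335,312),.02))
toe=ray("top",(359.5,183.75),.018)[0];heel=ray("top",(335,312),.02)[0];print(np.linalg.norm(toe-heel),np.degrees(np.arctan2(*(toe-heel)[1::-1])))
g=lambda p:ray("top",np.array(p)/4+[300,175],.096)[0]
for q in[((150,250),(105,450)),((232,280),(190,470)),((150,250),(236,260)),((113,410),(203,410))]:
    a,b=g(q[0]),g(q[1]);print(a,b,np.linalg.norm(a-b),np.degrees(np.arctan2(*(a-b)[1::-1])))
# contour ends as ellipse/minarea + PCA
im=cv2.imread("pics/top0.png")[:,:,::-1]
E
```

```text
[[0.4362 0.3107 0.018 ]
 [0.453  0.1449 0.018 ]
 [0.7562 0.1765 0.018 ]
 [0.7392 0.3438 0.018 ]]
press [0.6558 0.2503] 6.022170073525833 resid [[ 0.0031 -0.0015]
 [ 0.0021  0.0017]
 [-0.003   0.0008]
 [-0.0022 -0.001 ]]
[[400.3791 176.5317]
 [348.7659 199.2229]
 [435.1909 271.4924]
 [489.5127 241.8803]]
hole (array([ 0.4897, -0.0821,  0.0966]), array([-1.1774, -0.5047]), array([-0.9796,  0.0686]))
toe [[ 0.6742 -0.1275  0.015 ]] [[ 0.6693 -0.1343  0.005 ]]
heel [[ 0.4294 -0.0785  0.02  ]]
0.2488478000201365 -11.316624895499217
[ 0.5566 -0.0826  0.096 ] [ 0.4689 -0.0623  0.096 ] 0.08999560764254513 -12.980748620251235
[ 0.5432 -0.1183  0.096 ] [ 0.4602 -0.0991  0.096 ] 0.08520170043348835 -13.087067788203534
[ 0.5566 -0.0826  0.096 ] [ 0.552  -0.1202  0.096 ] 0.037950726222633596 83.00081835808061
[ 0.4863 -0.0659  0.096 ] [ 0.4862 -0.105   0.096 ] 0.03907615857618368 89.78063411106358
```

Request:
apply_moves(plan=[-0.026, -0.0295, 0, 0, -0.026, -0.0295, 0, 0, -0.026, -0.0295, 0, 0, -0.026, -0.0295, 0, 0, -0.026, -0.0295, 0, 0, -0.026, -0.0295, 0, 0, -0.026, -0.0295, 0, 0, -0.026, -0.0295, 0, 0, -0.026, -0.0295, 0, 0, -0.026, -0.0295, 0, 0], grip=1, newtons=90)

```text
time_s: 0.93
eef_pos: [0.3316, 0.248, 0.2268]
orientation: [[-0.974, 0.226, -0.005], [0.226, 0.974, -0.003], [0.004, -0.004, -1.0]]
contact_force: [1.0, -0.2, 1.3]
grip_width: 0.0858
```

Request:
apply_moves(plan=[-0.025, -0.029, 0, 0, -0.025, -0.029, 0, 0, -0.025, -0.029, 0, 0, -0.025, -0.029, 0, 0, -0.025, -0.029, 0, 0, -0.025, -0.029, 0, 0, -0.025, -0.029, 0, 0, -0.025, -0.029, 0, 0, -0.025, -0.029, 0, 0, 0, 0, 0, 0])

```text
time_s: 1.77
eef_pos: [0.4963, -0.0813, 0.2275]
orientation: [[-0.973, 0.231, -0.002], [0.231, 0.973, -0.003], [0.002, -0.004, -1.0]]
contact_force: [-0.9, 0.2, -0.9]
grip_width: 0.0856
```

```bash
python3 - <<'E'
from h import *
s=env.observe();p=s["eef_pos"];R=np.array(s["orientation"]);print(p,np.degrees(np.arctan2(R[1,1],R[0,1])))
d=np.array([.508,-.0893,.14])-p;print("tool",R.T@d)
im=env.grab_frame("top");sc=env.grab_frame("scene")
o=np.zeros((480,800,3),np.uint8);o[:400,:400]=cv2.resize(im[140:340,250:450],None,fx=2,fy=2);o[:400,400:]=cv2.resize(sc[130:330,180:380],None,fx=2,fy=2)
cv2.imwrite("pics/c3.png",o[:,:,::-1])
E
```

```text
[ 0.49632664 -0.08130907  0.22750319] 76.65148009736662
tool [-0.01333427 -0.00475004  0.0875018 ]
```

View pics/c3.png

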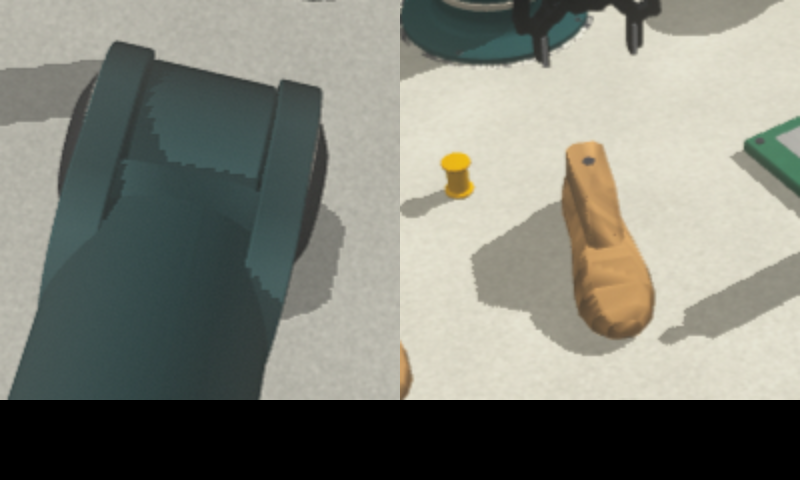

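Request:
apply_moves(plan=[-0.007, -0.0025, 0.02, 0, -0.006, -0.0025, 0.025, 0, 0, 0, 0.025, 0, 0, 0, 0.02, 0, 0, 0, 0.02, 0, 0, 0, 0.02, 0, 0, 0, 0.01, 0, 0, 0, 0, 0, 0, 0, 0, 0, 0, 0, 0, 0])

```text
time_s: 2.7
eef_pos: [0.5043, -0.0727, 0.0823]
orientation: [[-0.976, 0.216, -0.004], [0.216, 0.976, 0.005], [0.005, 0.004, -1.0]]
contact_force: [-0.4, 0.3, -0.0]
grip_width: 0.0853
```

```bash
python3 - <<'E'
from h import *
s=env.observe();p=s["eef_pos"];R=np.array(s["orientation"]);print(p,np.degrees(np.arctan2(R[1,1],R[0,1])),s["contact_force"])
print("tool",R.T@(np.array([.508,-.0893,.063])-p)); print(ray("top",(357,170),.35))
sc=env.grab_frame("scene")
cv2.imwrite("pics/c4.png",cv2.resize(sc[150:320,200:360],None,fx=3.5,fy=3.5)[:,:,::-1])
E
```

```text
[ 0.50434043 -0.07266276  0.0822873 ] 77.55279243600506 [-0.406366    0.28682481 -0.02224729]
tool [-0.00726223 -0.01552626  0.01919337]
[[ 0.6076022  -0.10386334  0.35      ]]
```

View pics/c4.png

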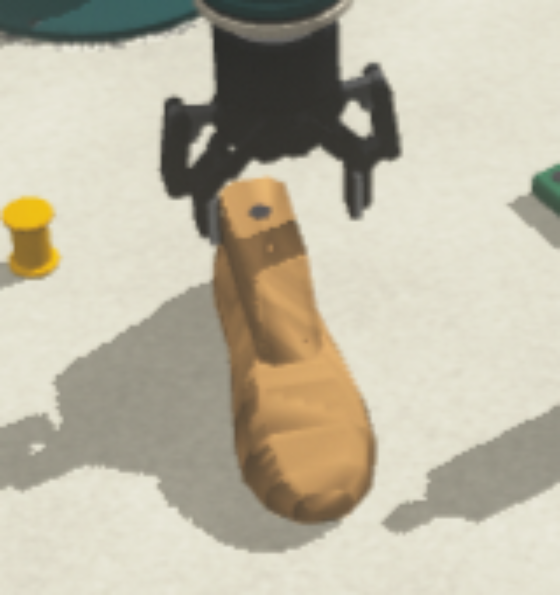

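Request:
apply_moves(plan=[-0.004, -0.008, 0, 0, -0.003, -0.007, 0, 0, 0, 0, 0, 0, 0, 0, 0, 0, 0, 0, 0, 0, 0, 0, 0, 0, 0, 0, 0, 0, 0, 0, 0, 0, 0, 0, 0, 0, 0, 0, 0, 0])

```text
time_s: 3.58
eef_pos: [0.5104, -0.0909, 0.0858]
orientation: [[-0.976, 0.216, 0.002], [0.216, 0.976, 0.005], [-0.0, 0.005, -1.0]]
contact_force: [0.8, 0.7, -1.2]
grip_width: 0.0854
```

Request:
apply_moves(plan=[0, 0.001, 0.006, 0.01, 0, 0, 0.006, 0, 0, 0, 0.006, 0, 0, 0, 0.004, 0, 0, 0, 0, 0, 0, 0, 0, 0, 0, 0, 0, 0, 0, 0, 0, 0, 0, 0, 0, 0, 0, 0, 0, 0])

```text
time_s: 4.42
eef_pos: [0.5103, -0.0895, 0.0608]
orientation: [[-0.974, 0.226, 0.0], [0.226, 0.974, 0.005], [0.001, 0.005, -1.0]]
contact_force: [0.4, -0.4, 0.5]
grip_width: 0.0856
```

```bash
python3 - <<'E'
from h import *
s=env.observe();p=s["eef_pos"];R=np.array(s["orientation"]);print(p,np.degrees(np.arctan2(R[1,1],R[0,1])),s["contact_force"])
sc=env.grab_frame("scene")
cv2.imwrite("pics/c5.png",cv2.resize(sc[150:320,200:360],None,fx=3.5,fy=3.5)[:,:,::-1])
E
```

```text
[ 0.51029018 -0.0894776   0.06075956] 76.91330055311852 [ 0.39471347 -0.37613533  0.51731697]
```

View pics/c5.png

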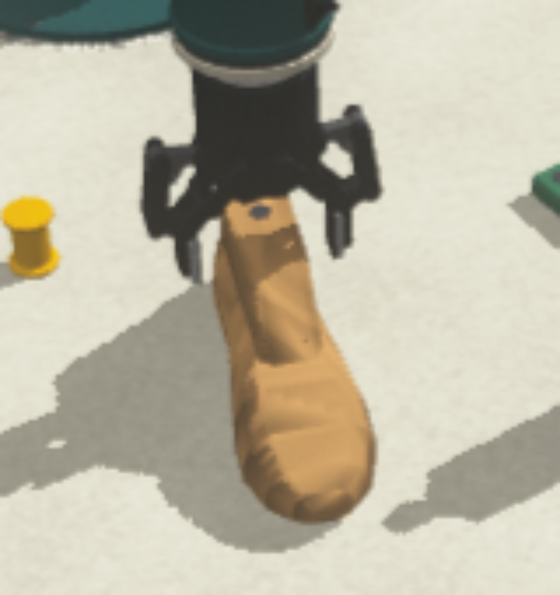

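The fingers straddle the neck (left finger near crop px (190,270), right near (340,245)). Closing now.

Request:
apply_moves(plan=[0, 0, 0, 0, 0, 0, 0, 0, 0, 0, 0, 0, 0, 0, 0, 0, 0, 0, 0, 0, 0, 0, 0, 0, 0, 0, 0, 0, 0, 0, 0, 0, 0, 0, 0, 0, 0, 0, 0, 0], grip=-1, newtons=100)

```text
time_s: 5.3
eef_pos: [0.5105, -0.0895, 0.0615]
orientation: [[-0.974, 0.227, 0.001], [0.227, 0.974, 0.005], [-0.0, 0.005, -1.0]]
contact_force: [-1.1, -0.2, 0.9]
grip_width: 0.041
```

Request:
apply_moves(plan=[0, 0, -0.005, 0, 0, 0, -0.01, 0, 0, 0, -0.015, 0, 0, 0, -0.02, 0, 0, 0, -0.02, 0, 0, 0, -0.01, 0, 0, 0, 0, 0, 0, 0, 0, 0, 0, 0, 0, 0, 0, 0, 0, 0])

```text
time_s: 6.13
eef_pos: [0.508, -0.0895, 0.1457]
orientation: [[-0.974, 0.227, -0.004], [0.227, 0.974, 0.006], [0.005, 0.005, -1.0]]
contact_force: [0.9, -0.7, -3.6]
grip_width: 0.0409
```

Request:
apply_moves(plan=[0.005, 0.015, 0, -0.02, 0.01, 0.025, 0, -0.03, 0.011, 0.03, 0, -0.035, 0.011, 0.03, 0, -0.035, 0.011, 0.03, 0, -0.035, 0.011, 0.03, 0, -0.035, 0.011, 0.03, 0, -0.035, 0.011, 0.03, 0, -0.035, 0.01, 0.025, 0, -0.02, 0.005, 0.015, 0, -0.02])

```text
time_s: 6.97
eef_pos: [0.4291, 0.1826, 0.1387]
orientation: [[-0.997, -0.075, -0.015], [-0.075, 0.997, -0.002], [0.015, -0.001, -1.0]]
contact_force: [0.9, -0.0, -3.9]
grip_width: 0.041
```

Request:
apply_moves(plan=[0, 0, 0, 0, 0, 0, 0, 0, 0, 0, 0, 0, 0, 0, 0, 0, 0, 0, 0, 0, 0, 0, 0, 0, 0, 0, 0, 0, 0, 0, 0, 0, 0, 0, 0, 0, 0, 0, 0, 0])

```text
time_s: 7.8
eef_pos: [0.4277, 0.182, 0.1357]
orientation: [[-0.997, -0.075, -0.019], [-0.075, 0.997, -0.004], [0.019, -0.003, -1.0]]
contact_force: [0.4, 0.6, -3.9]
grip_width: 0.0412
```

```bash
cat >> h.py <<'E'
PO=np.array([.6558,.2503]);PA=np.radians(6.02)
def where(goal,z):
    s=env.observe();p=s["eef_pos"];R=np.array(s["orientation"]);c,q=np.cos(PA),np.sin(PA);A=np.array([[c,-q],[q,c]])
    print("t",s["time_s"],"tcp",p,"in press",A.T@(p[:2]-PO),"F",s["contact_force"],"w",s["grip_width"],"tilt",R[:,2])
    e=np.degrees(np.arctan2(R[1,1],R[0,1]))-90-np.degrees(PA);print("yaw err deg",e,"turn",np.radians(e))
    g=np.r_[PO+A@np.array(goal),z];print("tool shift",R.T@(g-p))
E
python3 - <<'E'
from h import *
np.set_printoptions(precision=4,suppress=True)
where((-.233,0),.0615+.018+.005)
sc=env.grab_frame("scene")
cv2.imwrite("pics/c6.png",cv2.resize(sc[80:300,270:530],None,fx=2.7,fy=2.7)[:,:,::-1])
E
```

```text
t 7.8 tcp [0.4277 0.182  0.1357] in press [-0.234 -0.044] F [ 0.3889  0.5821 -3.9124] w 0.041247322214093406 tilt [-0.0189 -0.0045 -0.9998]
yaw err deg -1.6987441121614966 turn -0.02964867790608596
tool shift [-0.0007  0.0442  0.0511]
```

View pics/c6.png

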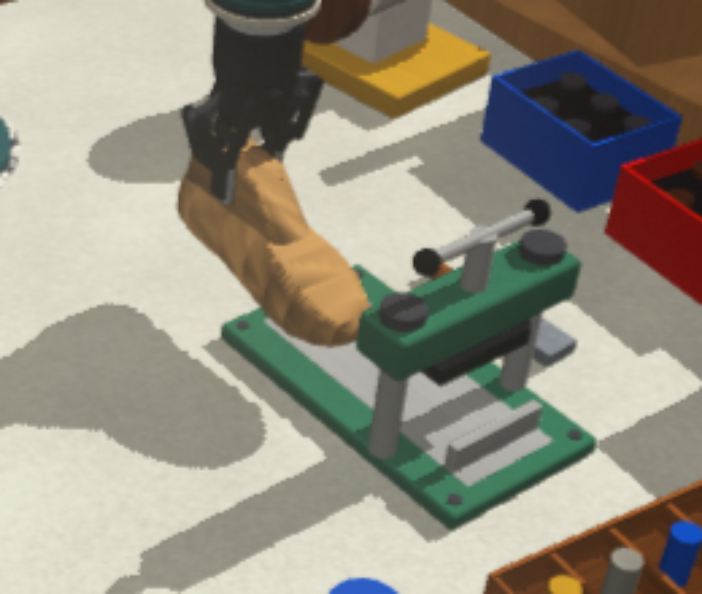

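Request:
apply_moves(plan=[0, 0.006, 0, -0.01, 0, 0.01, 0, -0.01, 0, 0.01, 0, -0.01, 0, 0.01, 0, 0, 0, 0.006, 0, 0, 0, 0, 0.005, 0, 0, 0, 0.01, 0, 0, 0, 0.01, 0, 0, 0, 0.005, 0, 0, 0, 0, 0])

```text
time_s: 8.68
eef_pos: [0.4218, 0.2296, 0.102]
orientation: [[-0.994, -0.111, -0.019], [-0.111, 0.994, -0.004], [0.02, -0.002, -1.0]]
contact_force: [-0.4, 0.4, -3.8]
grip_width: 0.041
```

Request:
apply_moves(plan=[0, 0, 0, 0, 0, 0, 0, 0, 0, 0, 0, 0, 0, 0, 0, 0, 0, 0, 0, 0, 0, 0, 0, 0, 0, 0, 0, 0, 0, 0, 0, 0, 0, 0, 0, 0, 0, 0, 0, 0])

```text
time_s: 9.52
eef_pos: [0.4225, 0.2285, 0.1024]
orientation: [[-0.994, -0.109, -0.019], [-0.109, 0.994, -0.004], [0.019, -0.002, -1.0]]
contact_force: [-0.4, -0.4, -4.2]
grip_width: 0.0409
```

```bash
python3 - <<'E'
from h import *
np.set_printoptions(precision=4,suppress=True)
where((-.233,0),.0615+.018+.006)
sc=env.grab_frame("scene");tp=env.grab_frame("top")
o=np.zeros((480,800,3),np.uint8);o[:400,:400]=cv2.resize(tp[130:330,50:250],(400,400));o[:400,400:]=cv2.resize(sc[110:290,330:510],(400,400))
cv2.imwrite("pics/c7.png",o[:400,:,::-1])
E
```

```text
t 9.5167 tcp [0.4225 0.2285 0.1024] in press [-0.2343  0.0027] F [-0.3639 -0.4437 -4.1616] w 0.04090426426282709 tilt [-0.0187 -0.0043 -0.9998]
yaw err deg 0.22727206071163675 turn 0.003966645757210508
tool shift [-0.0016 -0.0027  0.0169]
```

View pics/c7.png

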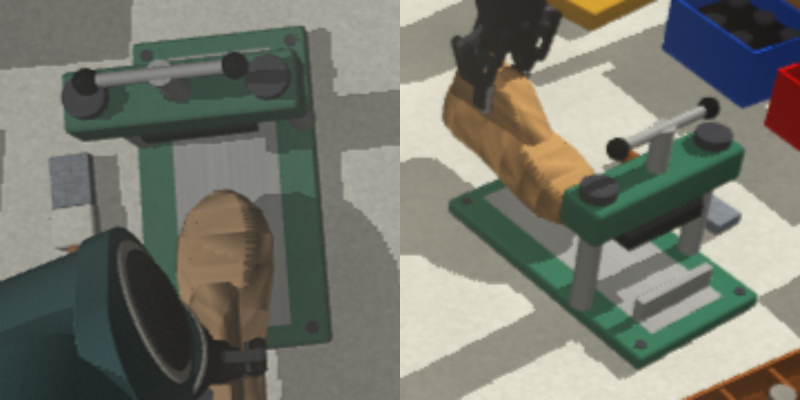

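```bash
python3 - <<'E'
from h import *
np.set_printoptions(precision=4,suppress=True)
c,q=np.cos(PA),np.sin(PA);A=np.array([[c,-q],[q,c]])
for z in(.045,.055):
    t=ray("top",(159,225),z)[0];print("toe press",A.T@(t[:2]-PO))
for z in(.15,.2,.25,.3,.35): print(z,proj("scene",[.428,.182,.1357+z])[0])
for z in(.25,.3,.4): print("link edge",A.T@(ray("top",(105,244),z)[0][:2]-PO), "now ring", A.T@(ray("top",(135,252),z)[0][:2]-PO))
sc=env.grab_frame("scene")
cv2.imwrite("pics/c8.png",cv2.resize(sc[0:300,280:580],(600,600))[:,:,::-1])
E
```

```text
toe press [-0.0657  0.0043]
toe press [-0.0678  0.0017]
0.15 [363.5362  94.7254]
0.2 [364.9322  74.0789]
0.25 [366.4012  52.3536]
0.3 [367.949   29.4626]
0.35 [369.5822   5.3095]
link edge [-0.1295  0.0329] now ring [-0.1465 -0.0113]
link edge [-0.139   0.0149] now ring [-0.155  -0.0267]
link edge [-0.158  -0.0209] now ring [-0.1722 -0.0576]
```

View pics/c8.png

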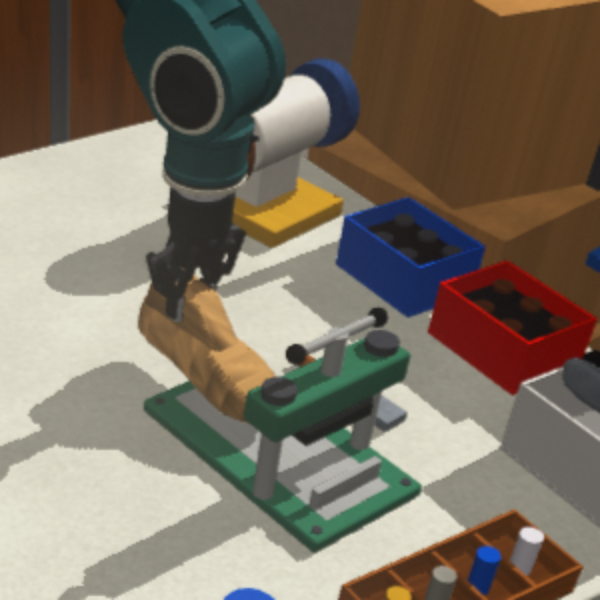

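Request:
apply_moves(plan=[0, -0.0015, 0.004, 0, 0, -0.001, 0.005, 0, 0, 0, 0.004, 0, 0, 0, 0, 0, -0.004, 0, 0, 0, -0.008, 0, 0, 0, -0.01, 0, 0, 0, -0.01, 0, 0, 0, -0.008, 0, 0, 0, -0.004, 0, 0, 0])

```text
time_s: 10.5
eef_pos: [0.4708, 0.2309, 0.0868]
orientation: [[-0.994, -0.109, -0.019], [-0.109, 0.994, -0.005], [0.019, -0.002, -1.0]]
contact_force: [-0.0, -0.2, -4.1]
grip_width: 0.0413
```

```bash
python3 - <<'E'
from h import *
np.set_printoptions(precision=4,suppress=True)
where((-.1257,0),.087)
E
```

```text
t 10.5 tcp [0.4708 0.2309 0.0868] in press [-0.1861  0.0001] F [-0.0239 -0.2251 -4.1459] w 0.04126708247174623 tilt [-0.0187 -0.0046 -0.9998]
yaw err deg 0.2538188492759117 turn 0.004429974623487884
tool shift [-0.0603 -0.0003 -0.0014]
```

Centred. Feeding further, to about 10 mm before the stop.

Request:
apply_moves(plan=[-0.004, 0, 0, 0.004, -0.008, 0, -0.0005, 0, -0.01, 0, -0.0005, 0, -0.01, 0, 0, 0, -0.01, 0, 0, 0, -0.006, 0, 0, 0, -0.004, 0, 0, 0, 0, 0, 0, 0, 0, 0, 0, 0, 0, 0, 0, 0])

```text
time_s: 11.33
eef_pos: [0.5291, 0.2365, 0.0864]
orientation: [[-0.994, -0.104, -0.019], [-0.104, 0.995, -0.005], [0.019, -0.003, -1.0]]
contact_force: [-0.0, 0.1, -4.0]
grip_width: 0.041
```

```bash
python3 - <<'E'
from h import *
np.set_printoptions(precision=4,suppress=True)
where((-.1257,0),.080)
sc=env.grab_frame("scene");tp=env.grab_frame("top")
o=np.zeros((400,800,3),np.uint8);o[:,:400]=cv2.resize(tp[130:330,50:250],(400,400));o[:,400:]=cv2.resize(sc[140:290,360:510],(400,400))
cv2.imwrite("pics/c9.png",o[:,:,::-1])
E
```

```text
t 11.3333 tcp [0.5291 0.2365 0.0864] in press [-0.1274 -0.0004] F [-0.0282  0.112  -4.0424] w 0.04101201565366247 tilt [-0.0189 -0.0051 -0.9998]
yaw err deg -0.042712778836976106 turn -0.0007454786233813874
tool shift [-0.0019  0.0004  0.0064]
```

View pics/c9.png

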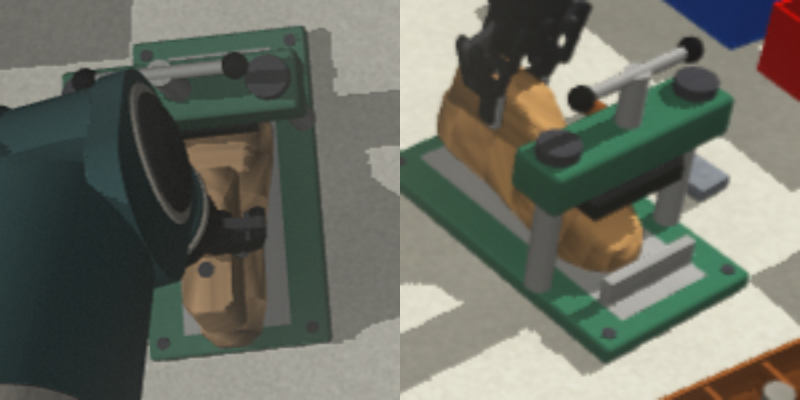

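The toe is under the pad, about 5 mm short of the stop bar (scene crop ~(640,235)). Lowering gently.

Request:
apply_moves(plan=[0, 0, 0.0015, 0, 0, 0, 0.0015, 0, 0, 0, 0.0015, 0, 0, 0, 0.0005, 0, 0, 0, 0, 0, 0, 0, 0, 0, 0, 0, 0, 0, 0, 0, 0, 0, 0, 0, 0, 0, 0, 0, 0, 0])

```text
time_s: 12.27
eef_pos: [0.5283, 0.2369, 0.0816]
orientation: [[-0.994, -0.105, -0.018], [-0.105, 0.994, -0.004], [0.019, -0.002, -1.0]]
contact_force: [-0.3, 0.6, -2.6]
grip_width: 0.0408
```

Request:
apply_moves(plan=[-0.001, 0, 0, 0, -0.001, 0, 0, 0, -0.001, 0, 0, 0, -0.001, 0, 0.0005, 0, 0, 0, 0.0005, 0, 0, 0, 0, 0, 0, 0, 0, 0, 0, 0, 0, 0, 0, 0, 0, 0, 0, 0, 0, 0])

```text
time_s: 13.1
eef_pos: [0.533, 0.2376, 0.081]
orientation: [[-0.994, -0.105, -0.018], [-0.105, 0.994, -0.004], [0.018, -0.002, -1.0]]
contact_force: [-1.0, -1.0, 1.1]
grip_width: 0.0409
```

Request:
apply_moves(plan=[0, 0, 0, 0, 0, 0, 0, 0, 0, 0, 0, 0, 0, 0, 0, 0, 0, 0, 0, 0, 0, 0, 0, 0, 0, 0, 0, 0, 0, 0, 0, 0, 0, 0, 0, 0, 0, 0, 0, 0], grip=1)

```text
time_s: 13.93
eef_pos: [0.5336, 0.2378, 0.0812]
orientation: [[-0.994, -0.105, -0.017], [-0.105, 0.994, -0.003], [0.017, -0.002, -1.0]]
contact_force: [0.3, -0.6, 0.3]
grip_width: 0.0857
```

```bash
python3 - <<'E'
from h import *
np.set_printoptions(precision=4,suppress=True)
where((-.1257,0),.080)
sc=env.grab_frame("scene");tp=env.grab_frame("top")
o=np.zeros((400,800,3),np.uint8);o[:,:400]=cv2.resize(tp[180:330,100:250],(400,400));o[:,400:]=cv2.resize(sc[140:290,360:510],(400,400))
cv2.imwrite("pics/c10.png",o[:,:,::-1])
E
```

```text
t 13.9333 tcp [0.5336 0.2378 0.0812] in press [-0.1229  0.0004] F [ 0.2522 -0.6065  0.2556] w 0.08567394539775414 tilt [-0.0166 -0.0033 -0.9999]
yaw err deg 0.0085501275348987 turn 0.00014922787694940867
tool shift [ 0.0028 -0.0004  0.0013]
```

View pics/c10.png

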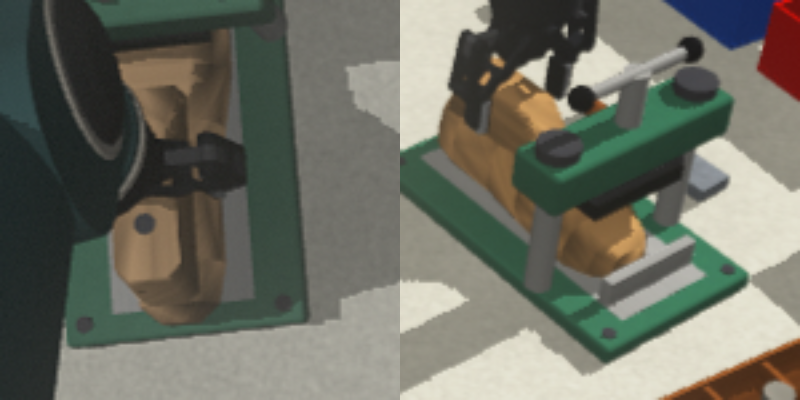

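Request:
apply_moves(plan=[0, 0, -0.004, 0, 0, 0, -0.008, 0, 0, 0, -0.015, 0, 0, 0, -0.02, 0, 0, 0, -0.025, 0, 0, 0, -0.025, 0, 0, 0, -0.025, 0, 0, 0, -0.02, 0, 0, 0, -0.01, 0, 0, 0, 0, 0])

```text
time_s: 14.87
eef_pos: [0.5357, 0.2373, 0.245]
orientation: [[-0.994, -0.104, -0.016], [-0.104, 0.995, -0.004], [0.017, -0.002, -1.0]]
contact_force: [-0.8, -0.3, -0.5]
grip_width: 0.0852
```

Request:
apply_moves(plan=[0.01, -0.01, 0, 0, 0.02, -0.02, 0, 0, 0.02, -0.03, 0, 0, 0.01, -0.035, 0, 0, 0, -0.035, 0, 0, 0, -0.035, 0, 0, 0, -0.035, 0, 0, 0, -0.03, 0, 0, 0, -0.02, 0, 0, 0, 0, 0, 0])

```text
time_s: 15.7
eef_pos: [0.4958, -0.0268, 0.2395]
orientation: [[-0.994, -0.109, -0.023], [-0.109, 0.994, -0.004], [0.023, -0.002, -1.0]]
contact_force: [0.2, -1.0, -0.1]
grip_width: 0.0853
```

```bash
python3 - <<'E'
from h import *
np.set_printoptions(precision=4,suppress=True)
sc=env.grab_frame("scene");tp=env.grab_frame("top")
m=mask(tp,(8,60,50),(22,190,255))
for k in cv2.findContours(m,0,2)[0]:
    if cv2.contourArea(k)>800: print(cv2.contourArea(k),np.round(cv2.boxPoints(cv2.minAreaRect(k))).tolist())
o=np.zeros((400,800,3),np.uint8);o[:,:400]=cv2.resize(tp[130:330,50:250],(400,400));o[:,400:]=cv2.resize(sc[140:290,360:510],(400,400))
cv2.imwrite("pics/c11.png",o[:,:,::-1])
E
```

```text
1684.5 [[584.0, 328.0], [597.0, 323.0], [642.0, 446.0], [628.0, 451.0]]
2983.0 [[474.0, 291.0], [475.0, 198.0], [515.0, 198.0], [513.0, 291.0]]
4026.5 [[140.0, 191.0], [185.0, 191.0], [185.0, 301.0], [140.0, 301.0]]
885.0 [[393.0, 68.0], [427.0, 68.0], [427.0, 101.0], [393.0, 101.0]]
6747.5 [[93.0, 53.0], [220.0, 52.0], [220.0, 107.0], [93.0, 109.0]]
```

```bash
python3 - <<'E'
from h import *
np.set_printoptions(precision=4,suppress=True)
c,q=np.cos(PA),np.sin(PA);A=np.array([[c,-q],[q,c]]);P=lambda X:A.T@(X[:2]-PO)
tp=env.grab_frame("top");sc=env.grab_frame("scene")
g=cv2.cvtColor(tp,cv2.COLOR_RGB2GRAY).astype(float)
def hole(im,x0,x1,y0,y1):
    w=np.clip(85-cv2.cvtColor(im,cv2.COLOR_RGB2HSV)[y0:y1,x0:x1,1].astype(float),0,None);ys,xs=np.mgrid[y0:y1,x0:x1];return (w*xs).sum()/w.sum(),(w*ys).sum()/w.sum()
old=cv2.imread("pics/top0.png")[:,:,::-1].copy()
ho=hole(old,333,345,270,282);hn=hole(tp,148,161,257,270);print(ho,hn)
O=ray("top",ho,.0975)[0];print("hole before",O,"now press",P(ray("top",hn,.1155)[0]))
k=max((k for k in cv2.findContours(mask(tp[180:320,110:210].copy(),(8,60,50),(22,190,255)),0,2)[0]),key=cv2.contourArea)[:,0]+[110,180]
b=k[k[:,1]>=k[:,1].max()-0][:,:].mean(0);print("heel px",b,"press",P(ray("top",b,.038)[0]))
b=np.array([P(ray("top",p,.045)[0]) for p in k])
for x in(-.19,-.17,-.15,-.08,-.06):
    y=b[abs(b[:,0]-x)<.004,1];print(x,y.min(),y.max(),(y.min()+y.max())/2)
cs=mask(sc[190:265,400:480].copy(),(8,60,50),(22,190,255));k=max(cv2.findContours(cs,0,2)[0],key=cv2.contourArea)[:,0]+[400,190]
w=np.array([P(ray("scene",p,.033)[0]) for p in k]);i=w[:,0].argmax();print("toe scene px",k[i],"press",w[i])
i=w[:,0].argsort()[-6:];print(k[i].tolist(),w[i])
print("bar front top edge px",proj("scene",[np.r_[PO+A@np.array([.045,y]),.045] for y in(-.05,0,.05)]))
E
```

```text
(np.float64(338.1226389269094), np.float64(275.6058034492198)) (np.float64(153.73856942496494), np.float64(263.4412342215989))
hole before [ 0.4894 -0.083   0.0975] now press [-0.1469 -0.0009]
heel px [163. 301.] press [-0.2064  0.008 ]
-0.19 -0.029744200350052107 0.02524226195033534 -0.0022509691998583835
-0.17 -0.03509082011147097 0.03858962767396193 0.001749403781245478
-0.15 -0.03458068175250608 0.039077772746900566 0.002248545497197243
-0.08 -0.041227792958107135 0.036858498577178024 -0.002184647190464555
-0.06 -0.0448460150223017 0.03548973875685391 -0.004678138132723893
toe scene px [450 236] press [0.0397 0.0107]
[[436, 243], [438, 242], [444, 239], [446, 238], [448, 237], [450, 236]] [[ 0.039  -0.0323]
 [ 0.0391 -0.0263]
 [ 0.0394 -0.0079]
 [ 0.0395 -0.0017]
 [ 0.0396  0.0045]
 [ 0.0397  0.0107]]
bar front top edge px [[432.8074 243.5121]
 [449.0919 235.0909]
 [464.878  226.9275]]
```

```bash
python3 -c "
from bench import env
s=env.observe();print(s['time_s'],s['qvel'].max() if hasattr(s['qvel'],'max') else s['qvel'],env.hand_in())"
```

```text
the job is handed in; nothing more can be done
15.9 0.0033454907818339765 None
```

I put the longer last in the press toe first and let it go at the stop bar. The arm is clear of everything, and I handed in the job at 15.9 s of the 42 s allowed. No verdict was reported.

**Last checks (press frame):**

| Check | Measured | Wanted |
|---|---|---|
| Toe, distance in along the press | about +43 mm, worked out from the neck hole and the heel | 28 to 50 mm |
| Origin, distance in | about -117 mm | -115 mm at the stop |
| Sideways offset | a few mm at most at any section | within 20 mm |
| Yaw | tool within 0.1° of the press when it let go | within 11° |
| Short last | its outline in the top picture was the same as at the start | moved less than 30 mm |

- **Flatness:** I did not measure this directly. I judged it from the light contact with the bed (about 4–5 N) and from the tool height of 81 mm, where about 80 mm was expected for lying flat. The tool was tilted about 1° when it let go.
- **Stop-bar contact:** the force barely changed (about 1 N), so the toe may be a millimetre or two short of the bar. In the scene picture the edge of the wood runs along the bar's top front edge.
- **Heel reading:** the top picture put the heel tip 8 mm off to the side. That disagrees with the outline and neck hole, both within 5 mm, and is probably because the heel end is round.
- **Pictures:** my last picture could not be viewed because I had used all 12. The final checks are therefore numbers from the images only.

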